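Line up heat sinks against a sprung stop with a straightedge

TASK

Pick up the straightedge by its black rib and push the four heat sinks together with its edge until all four bear on the sprung stop bar and it just gives, feeling for the bar because its depth is set differently each time, and never pressing it with 10 N or more; hold that gentle press for a moment. Then draw the straightedge back without disturbing the row, and lay it flat on the bench clear of the sinks. The sinks must stay in a straight row, square and lightly against the bar; push them only with the straightedge, keep the gripper off the sinks and fixture, and leave everything else on the bench alone.

Things in the scene. Friction and masses are not known exactly. Their poses are not given: they have to be found in the camera images.
- fixture: Fixed sprung-stop fixture. Origin: bench level, middle of its length; +x is the pushing direction (away from the robot), y runs along the stop bar. Stop bar: steel, 220 long, 12 thick, top 30 above the bench. Its depth setting is NOT measured: its face (towards the robot) rests anywhere from x=-24 to +24 mm. It gives towards +x on a spring, about 3 N per mm, and comes back.
- beam (a point): Middle of the top of the fixture's fixed aluminium beam behind the stop bar: 260 long (y), 14 thick, 34 high; 85 mm in +x from the fixture's origin. The stop bar rides on two rods in front of it; it has up to 10 mm of give, can rock up to 0.05 rad in yaw to follow the row (about 5 N m per rad), and 10 N (about 3 mm of give) is too hard a press.
- rib (a point): Straightedge, 250 g, loose, flat on the bench; this point is mid-length on its rib, 30 above its underside. x towards its pushing edge, y along it, z up. Steel plate 220 long, 6 thick, x=-10 to +60; the edge is the outer face of a lip at x=+60, 20 high, over all 220. Rib to grip: black, 12 thick (x), 100 long (y), 6 to 46 above the underside, at x=0.
- sink1_mid (a point): Heat sink 1 of 4 from the robot's left (+y): loose finned aluminium block, 36 deep (x), 38 wide (y), 30 high, about 120 g, standing on the bench; this point is its centre, 15 above the bench. Flat faces towards -x and +x. The four stand about 50 apart along the stop bar, 68 to 105 (centres) in front of the fixture's origin, out of line.
- sink2_mid (a point): Heat sink 2 of 4 from the robot's left (+y): loose finned aluminium block, 36 deep (x), 38 wide (y), 30 high, about 120 g, standing on the bench; this point is its centre, 15 above the bench. Flat faces towards -x and +x. The four stand about 50 apart along the stop bar, 68 to 105 (centres) in front of the fixture's origin, out of line.
- sink3_mid (a point): Heat sink 3 of 4 from the robot's left (+y): loose finned aluminium block, 36 deep (x), 38 wide (y), 30 high, about 120 g, standing on the bench; this point is its centre, 15 above the bench. Flat faces towards -x and +x. The four stand about 50 apart along the stop bar, 68 to 105 (centres) in front of the fixture's origin, out of line.
- sink4_mid (a point): Heat sink 4 of 4 from the robot's left (+y): loose finned aluminium block, 36 deep (x), 38 wide (y), 30 high, about 120 g, standing on the bench; this point is its centre, 15 above the bench. Flat faces towards -x and +x. The four stand about 50 apart along the stop bar, 68 to 105 (centres) in front of the fixture's origin, out of line.
- can_a: Bystander, to be left alone: can capacitor, black, 32 across, 45 high, standing beyond the right-hand (-y) end of the row. Origin: centre of its underside.
- can_b: Bystander, to be left alone: can capacitor, black, 32 across, 45 high, standing beyond the left-hand (+y) end of the row. Origin: centre of its underside.
- toroid: Bystander, to be left alone: copper-coloured ring core, 64 across, 24 high, lying flat. Origin: centre of its underside.
- parts_tray: Bystander, to be left alone: open clear parts tray 100 x 140 x 35. Origin: centre of its underside.
- screwdriver: Bystander, to be left alone: screwdriver lying on the bench. Origin: at the middle of the tool, on the bench.
- parts_jar: Bystander, to be left alone: clear jar with orange lid, 90 across, 75 high. Origin: centre of its underside.
- board: Bystander, to be left alone: small green circuit board 70 x 100 with parts, about 25 high. Origin: centre of its underside.
Not all that is in view belongs to the job. What is shaped like the part that bears rib but blue is not meant.

How it is judged:
By the outcome, as a careful person would: the job done as asked, in the order asked, and still so for the second after the job is handed in, with the robot touching nothing.
It also fails if it takes over 72 s, if anything falls off the work surface, if the arm or the gripper's body presses on something with over 40 N, if the wrist force passes 120 N, or if a joint passes its speed limit or range.

ROBOT

A 6-joint arm with a two-finger parallel gripper is mounted at the origin on the work surface. World frame = base frame: x ahead of the robot, y to its left, z up, the work surface at z = 0. Lengths are in m, angles in rad, forces in N, time in s.
With the tool pointing down it reaches from about 0.3 to 0.875 m from the base axis. Payload 4.2 kg.
Tool frame: the origin (TCP) lies at the centre of the arm's flange, where the gripper is bolted on; the fingertips stand 173 mm ahead of it and the grasp point (between the pads) lies 155 mm ahead of it; x points along the fingers, y is the direction in which the jaws open and shut, and the axes are right-handed (so a half turn about x gives the same grasp; the last joint's range is limited). The gripper opens to 85 mm and grips with 20 to 120 N. Pads are 22 mm wide; open, the fingers measure 114 mm over their backs; the gripper's body (76 mm by 85 mm) begins 54 mm behind the grasp point. The pads swing forward as they close: fully open they stand 13 mm farther back than shut.
Start: joints at [1.151, 0.32, 1.565, -0, 1.257, -0.02], TCP at [0.224, 0.53, 0.405] pointing down, gripper open.
Joint ranges: [-3.11, 3.11], [-0.84, 2.01], [0.21, 2.61], [-1.34, 4.49], [0.05, 2.63], [-2.56, 2.56]. Speed limits (rad/s): [2.57, 2.57, 3.14, 3.14, 3.14, 3.14].

INTERFACE

Orientations are given as a unit quaternion [x, y, z, w].
In Python, from station import ctrl, fingers, solver, imaging, ticket gives the robot as it stands. The module is installed in compiled form; this text tells all that it offers. Calls block until the motion is done:
- ctrl.move_ptp(position, orientation): joint-space move of the TCP to a pose.
- ctrl.movel(position, rot=None, velocity=0.15): straight line of the TCP; rot=None keeps the orientation; velocity is the mean speed in m/s.
- ctrl.set_joints(angles): joint-space move.
- fingers.open_gripper() and fingers.clamp(newtons=None): open the fingers fully, or close them until they stop; newtons is the grip in N (None keeps the last).
- ctrl.pause(seconds).
- solver.ik(position, orientation): joint angles nearest the present ones, or None.
- ctrl.get_state(): the state.
- imaging.get_image(name): name is "scene" or "top" or "wrist"; returns a dict with "img" (480x640x3 uint8, red, green, blue), "fx", "fy", "cx", "cy" (pixels), "k1" (the pictures are not rectified: a ray, as slopes to the right and down, at radius r is drawn at 1 + k1 r^2 times it, then the intrinsics apply), "position" and "rotation" of the camera in the world; the wrist camera has in their place "mount" (4x4, takes a point from camera to tool coordinates, whose origin is the TCP and whose axes are the tool frame's). Camera axes: x right, y down, z forward; pixel columns grow to the right and rows downward; lengths in m; the calibration is good to about 2 mm. A picture is of the moment at which its call begins: read the wrist's pose just before it. There is no depth.
A pose or a line that the arm cannot do raises ctrl.PlanningError and nothing moves.
- ticket.sign_off(): hands the job in, once; it reports no verdict.
The state is a dict: "time_s": time; "q": joint angles; "qd": joint speeds; "joint_torque": joint torques, N m; "eef_pos": TCP position; "ee_rot": TCP orientation; "wrist_force": force on the tool from outside, world axes, zero at the start; "ft_torque": the same for the moment, N m; "grip_width": finger opening in m.
Only numpy, scipy, OpenCV 4.12 (cv2) and the standard library are available. Lean on these libraries where they do the work, as an engineer would, in place of code of your own. Each camera call takes 0.05 s, during which the arm holds its last target. There are 200 camera calls.

## Working session

There is one attempt and no reset: what is moved stays moved. The work goes in short steps, each a Python script; the robot and the scene stay as the last script left them, time stands still between calls to the robot, and variables do not carry over. Pictures are saved under pics/ and viewed, about 8 in all and at most 12, crops included, and the job is handed in when it is done.

```bash
mkdir -p pics; python3 - <<'E'
from station import ctrl, fingers, solver, imaging, ticket
import cv2,pickle,numpy as np
s=ctrl.get_state(); print(s)
D={}
for n in("scene","top","wrist"):
    d=imaging.get_image(n); D[n]=d; cv2.imwrite(f"pics/{n}0.png",d["img"][:,:,::-1]); print(n,{k:v for k,v in d.items() if k!="img"})
pickle.dump((D,s),open("d0.pkl","wb"))
E
```

```text
{'time_s': 0.0, 'q': array([ 1.15100430e+00,  3.20271688e-01,  1.56567698e+00,  8.20795696e-06,
        1.25738681e+00, -2.00225936e-02]), 'qd': array([-0.00102915, -0.00011982, -0.00014278, -0.00126417,  0.00056495,
        0.00046854]), 'joint_torque': array([-1.96955669e-03, -4.15519488e+01, -2.34163821e+01, -2.99266248e-04,
        8.24828690e-03,  3.95837048e-06]), 'eef_pos': array([0.22373313, 0.52949937, 0.4038944 ]), 'ee_rot': array([ 0.13980063,  0.69316458, -0.1410021 ,  0.69289037]), 'wrist_force': array([-0.572301  , -1.09884758, -0.93227809]), 'ft_torque': array([-0.03077004,  0.00887542,  0.01949036]), 'grip_width': 0.08533002457071101}
scene {'fx': 453.40248950092797, 'fy': 453.40248950092797, 'cx': 320.87667600435276, 'cy': 237.62052781057724, 'k1': 0.028090508870379397, 'position': array([ 1.19741007, -0.00395915,  0.68947789]), 'rotation': array([ 0.64460162,  0.65087523, -0.28445995, -0.28272378])}
top {'fx': 493.3325901354021, 'fy': 493.3325901354021, 'cx': 324.2151924442639, 'cy': 231.35559394919156, 'k1': -0.10566734202299326, 'position': array([ 3.48926768e-01, -4.90518136e-04,  1.07264218e+00]), 'rotation': array([ 0.71157575, -0.69680645,  0.07302691, -0.05279947])}
wrist {'fx': 406.81895947458594, 'fy': 406.81895947458594, 'cx': 324.19054130743893, 'cy': 240.27420273775846, 'k1': -0.03611155647119839, 'mount': array([[ 3.21034723e-04, -2.77694992e-01,  9.60669240e-01,
         3.23439024e-02],
       [ 9.99999924e-01, -1.23583763e-04, -3.69901810e-04,
        -4.48282270e-05],
       [ 2.21443000e-04,  9.60669285e-01,  2.77694931e-01,
        -6.92428176e-02],
       [ 0.00000000e+00,  0.00000000e+00,  0.00000000e+00,
         1.00000000e+00]])}
```

View pics/top0.png

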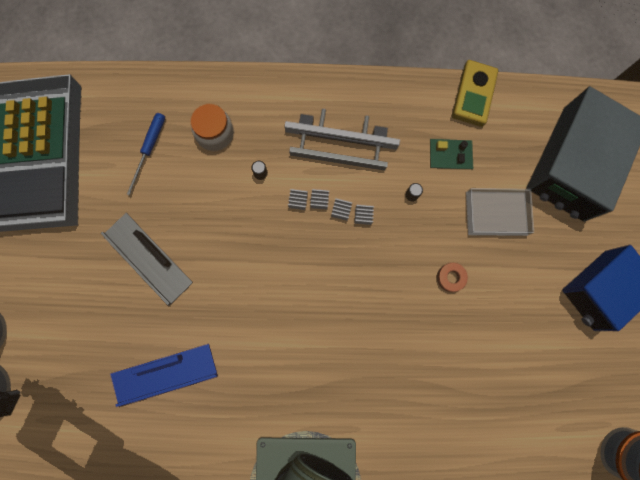

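View pics/scene0.png

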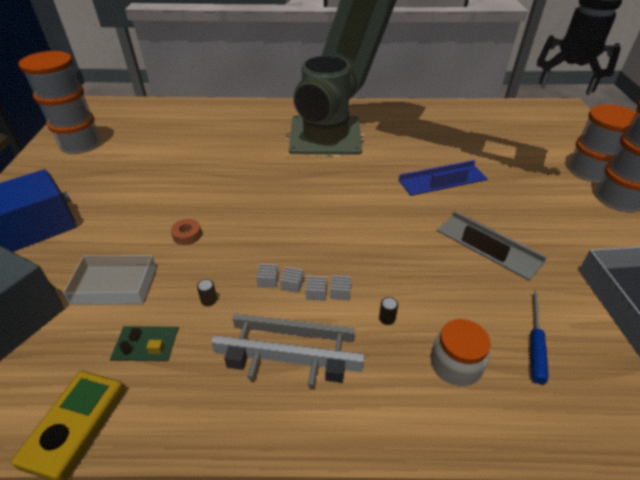

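The top view shows two straightedge shapes. One is steel with a black rib, with its plate at about (148,258) and its rib at about (152,248). The other is all blue, at (165,375). The steel one with the black rib fits the description and the blue one is the decoy. The row of sinks runs from (298,200) to (364,214), and the fixture is at about (340,145). I'll confirm with an enlarged crop.

```bash
cat > h.py <<'E'
import numpy as np, cv2
from scipy.spatial.transform import Rotation as R
def cam(d,s=None):
    if "mount" in d:
        T=np.eye(4);T[:3,:3]=R.from_quat(s["ee_rot"]).as_matrix();T[:3,3]=s["eef_pos"];M=T@d["mount"]
        return M[:3,:3],M[:3,3]
    return R.from_quat(d["rotation"]).as_matrix(),np.array(d["position"])
def pt(d,uv,z,s=None):
    Rm,p=cam(d,s); out=[]
    for u,v in np.atleast_2d(uv):
        x0=np.array([(u-d["cx"])/d["fx"],(v-d["cy"])/d["fy"]]);x=x0.copy()
        for _ in range(20): x=x0/(1+d["k1"]*(x@x))
        r=Rm@np.array([x[0],x[1],1]); out.append(p+r*(z-p[2])/r[2])
    return np.array(out)
def px(d,P,s=None):
    Rm,p=cam(d,s); out=[]
    for q in np.atleast_2d(P):
        c=Rm.T@(q-p); x=c[:2]/c[2]; x=x*(1+d["k1"]*(x@x)); out.append([x[0]*d["fx"]+d["cx"],x[1]*d["fy"]+d["cy"]])
    return np.array(out)
E
python3 - <<'E'
import pickle; from h import *
D,s=pickle.load(open("d0.pkl","rb")); d=D["top"]; im=d["img"][:,:,::-1]
a=cv2.resize(im[195:315,90:210],(400,400),interpolation=cv2.INTER_CUBIC)
b=cv2.resize(im[100:230,275:405],(400,400),interpolation=cv2.INTER_CUBIC)
cv2.imwrite("pics/crop0.png",np.hstack([a,b]))
np.set_printoptions(precision=4,suppress=True)
print(pt(d,[(127,214),(104,234),(170,303),(191,281)],0.006))
print("rib",pt(d,[(136,231),(169,265)],0.046))
print("beam",pt(d,[(285,126),(398,143)],0.034)); print("bar",pt(d,[(290,153),(385,167)],0.03))
print("sinks",pt(d,[(298,200),(319,199),(341,210),(364,214)],0.03))
E
```

```text
[[0.5702 0.41   0.006 ]
 [0.5239 0.4582 0.006 ]
 [0.3771 0.2992 0.006 ]
 [0.4256 0.2565 0.006 ]]
rib [[0.5255 0.3717 0.046 ]
 [0.4549 0.2953 0.046 ]]
beam [[ 0.7732  0.0633  0.034 ]
 [ 0.7409 -0.1899  0.034 ]]
bar [[ 0.7115  0.0503  0.03  ]
 [ 0.6852 -0.1608  0.03  ]]
sinks [[ 0.6049  0.0295  0.03  ]
 [ 0.6083 -0.0161  0.03  ]
 [ 0.585  -0.0643  0.03  ]
 [ 0.5774 -0.1143  0.03  ]]
```

View pics/crop0.png

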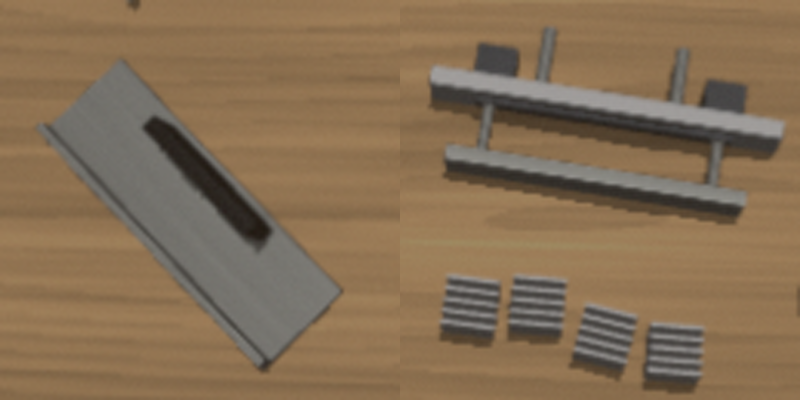

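The crop confirms the steel plate with the black rib. Its lip is on the lower-left side, so the straightedge's +x points lower-left in the image. Next I'll take a close look at the fixture with the wrist camera, then one over the rib.

```bash
cat >> h.py <<'E'
def quat(psi):  # tool down, jaws along yaw psi
    c,s=np.cos(psi),np.sin(psi)
    return R.from_matrix(np.array([[0,c,s],[0,s,-c],[-1,0,0]])).as_quat()
E
python3 - <<'E'
from station import ctrl, fingers, solver, imaging
import pickle; from h import *
np.set_printoptions(precision=4,suppress=True)
D,s=pickle.load(open("d0.pkl","rb")); d=D["top"]
print("cans",pt(d,[(259,165),(414,187)],0.045))
# joint feasibility for both grasp variants
for k in (0,np.pi):
    a=np.radians(137)+k; b=np.radians(-7.2)+k
    for nm,p,y in(("grasp",[.49,.3335,.19],a),("push0",[.49,-.035,.19],b),("push1",[.60,-.05,.19],b)):
        print(k,nm,solver.ik(p,quat(y)))
for k in (-np.pi/2,np.pi/2):  # camera look: tool z toward +x means psi=90deg
    print(k, solver.ik([.53,-.05,.42],quat(k)))
E
```

```text
cans [[ 0.6772  0.1159  0.045 ]
 [ 0.637  -0.2218  0.045 ]]
0 grasp [ 0.5782  0.5537  1.7884 -0.      0.7994 -1.8129]
0 push0 [-0.0947  0.4372  2.0304 -0.      0.674   0.0309]
0 push1 [-0.1022  0.5648  1.765  -0.      0.8117  0.0234]
3.141592653589793 grasp [ 0.5782  0.5537  1.7884 -0.      0.7994  1.3287]
3.141592653589793 push0 None
3.141592653589793 push1 None
-1.5707963267948966 [-0.1157  0.2428  1.6345 -0.      1.2643  1.4551]
1.5707963267948966 [-0.1157  0.2428  1.6345 -0.      1.2643 -1.6865]
```

```bash
python3 - <<'E'
from station import ctrl, fingers, solver, imaging
import pickle; from h import *
np.set_printoptions(precision=4,suppress=True)
ctrl.move_ptp([.66,-0.02,.37],quat(np.radians(-7.2))); ctrl.pause(.2)
s1=ctrl.get_state(); d1=imaging.get_image("wrist")
ctrl.move_ptp([.49,.3335,.32],quat(np.radians(137))); ctrl.pause(.2)
s2=ctrl.get_state(); d2=imaging.get_image("wrist")
pickle.dump((d1,s1,d2,s2),open("d1.pkl","wb")); print(s2["time_s"],s2["q"],s2["wrist_force"])
cv2.imwrite("pics/w1.png",d1["img"][:,:,::-1]); cv2.imwrite("pics/w2.png",d2["img"][:,:,::-1])
E
```

```text
4.75 [ 0.5772  0.4107  1.6485 -0.0001  1.0822 -1.8127] [ 0.2142 -0.1778  0.0462]
```

View pics/w1.png

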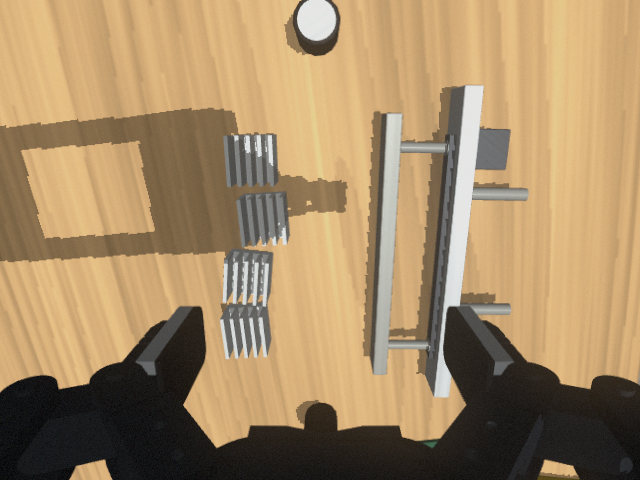

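View pics/w2.png

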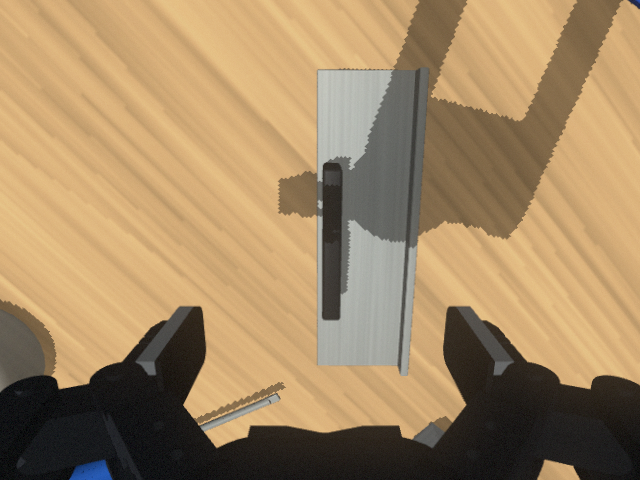

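The first wrist view shows the stop bar with its back top edge from (402,114) to (387,374) and the beam's far edge from (483,86) to (450,397). The sinks run from about (251,160) to (245,332). The second view shows the rib from (332,164) to (331,320), the plate's back edge at column 318, and the lip on the right at about (427,70) to (407,375).

```bash
python3 - <<'E'
import pickle; from h import *
np.set_printoptions(precision=4,suppress=True)
d1,s1,d2,s2=pickle.load(open("d1.pkl","rb"))
def yaw(a,b): v=a-b; return np.degrees(np.arctan2(-v[0],v[1]))  # x-dir yaw, given +y dir vector
# rib: top edges
a=pt(d2,[(324,164),(341,164),(323,320),(340,320)],.046,s2); print("rib",a[:,:2],a.mean(0))
v=a[[0,1]].mean(0)-a[[2,3]].mean(0); print("ribdir",np.degrees(np.arctan2(v[1],v[0])),np.linalg.norm(v))
e=pt(d2,[(318,70),(318,366)],.006,s2); v=e[0]-e[1]; print("back",e,np.degrees(np.arctan2(v[1],v[0])),np.linalg.norm(v))
l=pt(d2,[(427,70),(407,375)],.02,s2); v=l[0]-l[1]; print("lip",l,np.degrees(np.arctan2(v[1],v[0])),np.linalg.norm(v))
b=pt(d1,[(402,114),(387,374)],.03,s1); print("bar back",b,yaw(b[0],b[1]),np.linalg.norm(b[0]-b[1]))
c=pt(d1,[(483,86),(450,397)],.034,s1); print("beam back",c,yaw(c[0],c[1]),np.linalg.norm(c[0]-c[1]))
th=np.radians(yaw(c[0],c[1])); ux=np.array([np.cos(th),np.sin(th)]);uy=np.array([-ux[1],ux[0]])
o=c.mean(0)[:2]-ux*(.085+.007); print("origin",o,"th",th)
f=lambda p:np.c_[(p[:,:2]-o)@ux,(p[:,:2]-o)@uy]
print("barback in fix",f(b))
print("sink top near-face L edge(back, -x)",f(pt(d1,[(229,135),(229,185),(241,193),(245,245),(230,250),(223,302),(222,308),(226,358)],.03,s1)))
print("canb",f(pt(d1,[(317,20)],.045,s1)), "cana~",f(np.array([[.637,-.2218]])))
E
```

```text
rib [[0.4594 0.2979]
 [0.4521 0.3047]
 [0.5289 0.3712]
 [0.5208 0.3789]] [0.4903 0.3382 0.046 ]
ribdir -133.12384110455235 0.1010596236107487
back [[0.4237 0.2539 0.006 ]
 [0.5736 0.4129 0.006 ]] -133.3155583917368 0.21849700596560173
lip [[0.3755 0.301  0.02  ]
 [0.5231 0.4585 0.02  ]] -133.14377112083542 0.2158488782558078
bar back [[ 0.7268  0.0494  0.03  ]
 [ 0.6982 -0.1658  0.03  ]] -7.567029025920423 0.21712267683296704
beam back [[ 0.7847  0.0617  0.034 ]
 [ 0.7513 -0.1939  0.034 ]] -7.433388679972141 0.25772964963701067
origin [ 0.6768 -0.0542] th -0.12973710704598893
barback in fix [[ 0.0362  0.1092]
 [ 0.0357 -0.1079]]
sink top near-face L edge(back, -x) [[-0.0902  0.0938]
 [-0.0923  0.0569]
 [-0.0835  0.0508]
 [-0.0824  0.0094]
 [-0.0946  0.0052]
 [-0.1031 -0.0398]
 [-0.1043 -0.0453]
 [-0.1041 -0.0926]]
canb [[-0.0253  0.1678]] cana~ [[-0.0177 -0.1713]]
```

```bash
python3 - <<'E'
from station import ctrl, fingers, solver, imaging
import pickle; from h import *
np.set_printoptions(precision=4,suppress=True)
q=quat(np.radians(136.9)); g=[.4903,.3382]
ctrl.move_ptp(g+[.25],q); ctrl.movel(g+[.191],q,velocity=.1)
fingers.clamp(80); s=ctrl.get_state(); print(s["grip_width"],s["wrist_force"],s["eef_pos"])
ctrl.movel(g+[.196],q,velocity=.05); ctrl.movel(g+[.27],q,velocity=.2)
th=-.1300; ux=np.array([np.cos(th),np.sin(th)]); o=np.array([.6768,-.0542])
p=o-.200*ux
ctrl.move_ptp([*p,.27],quat(th)); ctrl.pause(.3)
s=ctrl.get_state(); print(s["time_s"],s["q"],s["eef_pos"],s["wrist_force"],s["ft_torque"],s["grip_width"])
d=imaging.get_image("wrist"); t=imaging.get_image("scene"); tt=imaging.get_image("top"); pickle.dump((d,s,t,tt),open("d2.pkl","wb"))
cv2.imwrite("pics/m3.png",np.hstack([cv2.resize(d["img"],(400,300)),t["img"][150:450,150:550]])[:,:,::-1])
E
```

```text
0.011057616479637591 [-0.4702  0.6379  2.276 ] [0.4904 0.3383 0.1913]
9.2833 [-0.0823  0.3061  1.9708  0.0001  0.8648  0.0469] [ 0.4786 -0.0279  0.27  ] [ 0.2144 -0.2002 -2.72  ] [0.0085 0.0347 0.0346] 0.010726097466674585
```

View pics/m3.png

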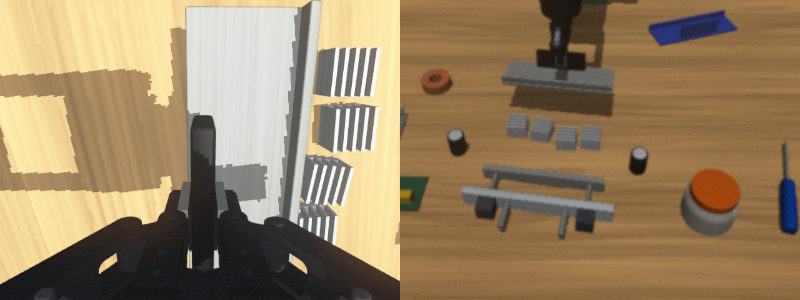

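The straightedge is held level. The wrist view shows its lip at column ~310 with the sinks beyond it, and the rib is square in the jaws. Next I lower it and push.

```bash
cat > p.py <<'E'
from station import ctrl, fingers, solver, imaging, ticket
import pickle; from h import *
np.set_printoptions(precision=3,suppress=True)
th=-.1300; ux=np.array([np.cos(th),np.sin(th)]); o=np.array([.6768,-.0542]); q=quat(th); Z=.1925
def go(e,v,z=Z): ctrl.movel([*(o+(e-.06)*ux),z],q,velocity=v)   # e: edge x in fixture frame
def F(n=4):
    f=[];m=[]
    for _ in range(n): ctrl.pause(.03); s=ctrl.get_state(); f.append(s["wrist_force"]); m.append(s["ft_torque"])
    f=np.mean(f,0); return f[:2]@ux, f[2], np.mean(m,0)[2], s["time_s"], (s["eef_pos"][:2]-o)@ux+.06
E
python3 - <<'E'
from p import *
print(F()); go(-.14,.15,.21); print(F()); go(-.14,.03); print(F())
for e in(-.10,-.08,-.06,-.045,-.035,-.03,-.027,-.024): go(e,.04 if e<-.04 else .02); print(e,np.array(F(3)))
d=imaging.get_image("top"); cv2.imwrite("pics/t4.png",cv2.resize(d["img"][100:250,240:440],(800,600),interpolation=cv2.INTER_CUBIC)[:,:,::-1])
E
```

```text
(np.float64(-0.31718743363139534), np.float64(-2.5327127511335084), np.float64(0.005340034522465648), 9.5667, np.float64(-0.1400028058212035))
(np.float64(0.30097371656187455), np.float64(-2.1339427138199456), np.float64(-0.031285298360119375), 10.25, np.float64(-0.13942961290026368))
(np.float64(0.05736858810530537), np.float64(-2.6826585565344327), np.float64(0.02885890715370667), 11.1167, np.float64(-0.139879883549594))
-0.1 [-0.004 -2.987 -0.037 12.367 -0.1  ]
-0.08 [-0.341 -2.195 -0.026 13.117 -0.08 ]
-0.06 [-0.27  -2.036 -0.008 13.867 -0.06 ]
-0.045 [-0.496 -2.481  0.027 14.492 -0.045]
-0.035 [-0.805 -2.73  -0.012 15.242 -0.035]
-0.03 [-0.733 -2.774 -0.006 15.742 -0.03 ]
-0.027 [-1.104 -2.896 -0.008 16.142 -0.027]
-0.024 [-1.637 -2.833  0.023 16.542 -0.024]
```

View pics/t4.png

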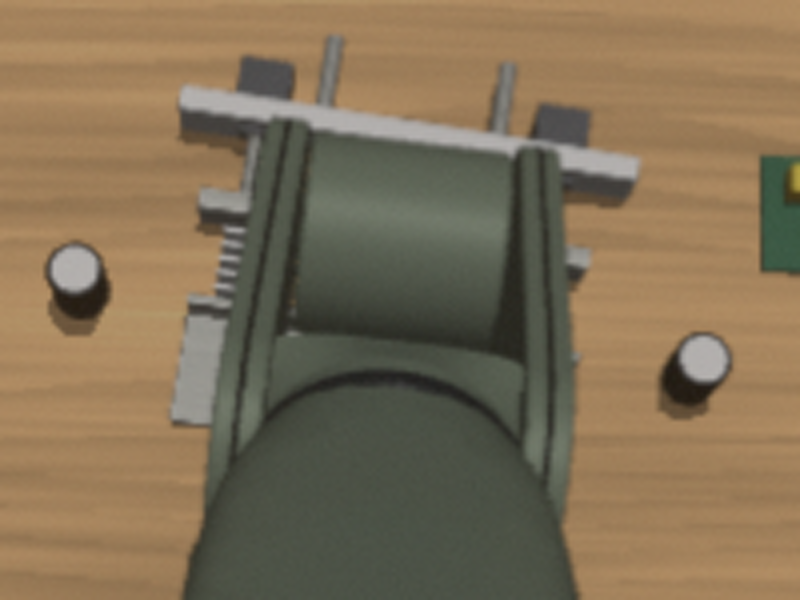

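The top view shows sink 1's front about 12 mm short of the bar, at (230,228) against (222,205). That matches the estimate. Now I feel forward in small steps.

```bash
python3 - <<'E'
from p import *
e=-.024
while e<0:
    e+=.001 if e<-.0165 else .0005
    go(e,.01); f=F(6); print(round(e,4),np.array(f))
    if f[0]<-3.6: break
E
```

```text
-0.023 [-3.786 -0.814  0.002 17.042 -0.023]
```

```bash
python3 - <<'E'
from p import *
print(np.array(F(15)))
d=imaging.get_image("wrist"); t=imaging.get_image("scene")
pickle.dump((d,t),open("d3.pkl","wb"))
a=cv2.resize(d["img"],(600,450))[:300]
b=cv2.resize(t["img"][230:390,190:410],(412,300),interpolation=cv2.INTER_CUBIC)
cv2.imwrite("pics/m5.png",np.vstack([cv2.resize(a,(600,300)),cv2.resize(b,(600,300))])[:,:,::-1])
E
```

```text
[-3.91  -0.562  0.004 17.542 -0.023]
```

View pics/m5.png

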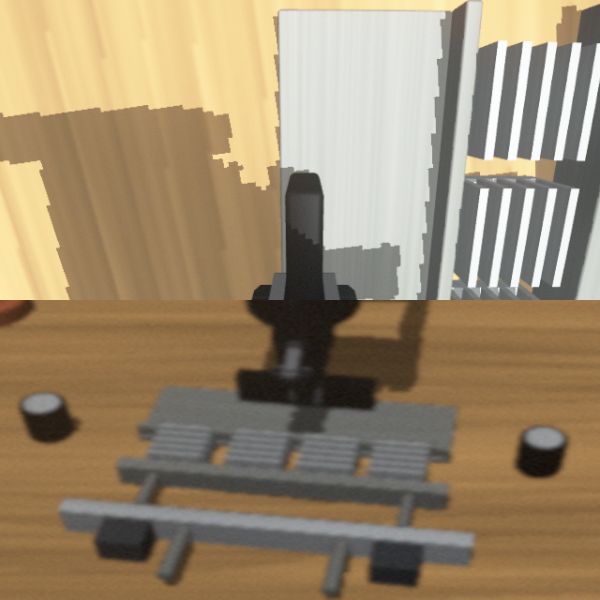

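```bash
python3 - <<'E'
import pickle; from h import *
np.set_printoptions(precision=1,suppress=True)
d,t=pickle.load(open("d3.pkl","rb")); D,s=pickle.load(open("d0.pkl","rb")); t0=D["scene"]
th=-.13; ux=np.array([np.cos(th),np.sin(th)]);uy=np.array([-ux[1],ux[0]]); o=np.array([.6768,-.0542])
W=lambda x,y,z:[*(o+x*ux+y*uy),z]
for nm,x,z in(("sink front",.013,.03),("bar face top .012",.012,.03),("bar face top .024",.024,.03),("bar back .024",.024,.03),("bar back .036",.036,.03),("beam back",.092,.034),("beam front",.078,.034),("edge top",-.023,.021)):
    print(nm,px(t,[W(x,.1,z),W(x,0,z),W(x,-.1,z)]).ravel())
x0,y0=200,260
ims=[]
for k in(t0,t):
    c=cv2.resize(k["img"][y0:y0+120,x0:x0+190],(760,480),interpolation=cv2.INTER_CUBIC)[:,:,::-1].copy()[:300+90]
    ims.append(c)
for x,col in((.024,(0,0,255)),(.036,(0,255,0)),(.012,(255,0,255))):
    p=(px(t,[W(x,.103,.03),W(x,.112,.03),W(x,-.103,.03),W(x,-.112,.03)])-[x0,y0])*4
    for im in ims:
        for a in(0,2): cv2.line(im,tuple(map(int,p[a])),tuple(map(int,p[a+1])),col,1)
cv2.imwrite("pics/m6.png",np.vstack([i[90:390] for i in ims]))
E
```

```text
sink front [349.4 321.2 294.2 314.9 240.4 308.9]
bar face top .012 [349.4 320.8 294.3 314.5 240.6 308.4]
bar face top .024 [348.8 326.3 293.1 319.8 238.8 313.6]
bar back .024 [348.8 326.3 293.1 319.8 238.8 313.6]
bar back .036 [348.1 331.9 291.9 325.3 237.  319. ]
beam back [345.1 358.4 285.6 351.1 227.6 344.1]
beam front [345.9 351.1 287.2 344.  229.9 337.2]
edge top [350.9 308.6 297.9 302.7 246.1 296.9]
```

View pics/m6.png

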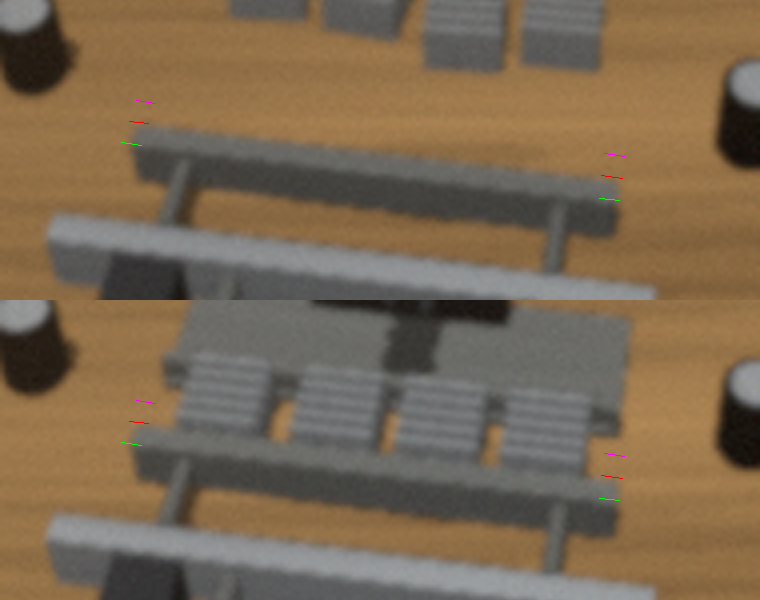

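The bar hasn't moved: its face is still at about +0.025 (red mark). The sinks stop about 12 mm short of it, so the resistance comes from something other than the bar, probably the lip dragging on the bench since fz fell. I'll raise it 1.5 mm and check.

```bash
python3 - <<'E'
from p import *
s=ctrl.get_state(); print(s["eef_pos"],s["grip_width"],s["ft_torque"],np.array(F(10)))
for z in(.1935,.194): go(-.023,.01,z); print(z,np.array(F(10)))
Z=.194
for e in(-.0225,-.022,-.021): go(e,.01,Z); print(e,np.array(F(8)),ctrl.get_state()["eef_pos"][2])
E
```

```text
[ 0.595 -0.043  0.192] 0.010740871939728709 [0.039 0.567 0.037] [-3.167 -0.953  0.008 17.975 -0.023]
0.1935 [-1.442 -3.052  0.004 18.558 -0.023]
0.194 [-0.95  -2.495  0.004 19.142 -0.023]
-0.0225 [-2.418 -1.443 -0.005 19.658 -0.023] 0.19398587594855432
-0.022 [-3.374 -1.225  0.008 20.175 -0.022] 0.19383740463373508
-0.021 [-1.313 -3.159 -0.001 20.692 -0.021] 0.1940627290434407
```

The residual force varies between about -1 and -4 N, so it is stick-slip friction of the sinks and not the bar. I'll continue with fine steps. The bar should show up as a steady rise of about 3 N/mm, and I'll cross-check it by its sub-pixel image shift.

```bash
cat >> p.py <<'E'
Z=.1938
def shift(ref,new,box):
    y,x,h,w=box; g=lambda a:cv2.cvtColor(a[y:y+h,x:x+w],cv2.COLOR_RGB2GRAY).astype(np.float32)
    return cv2.phaseCorrelate(g(ref),g(new),cv2.createHanningWindow((w,h),cv2.CV_32F))[0]
E
python3 - <<'E'
from p import *
ref=imaging.get_image("scene")["img"]; cv2.imwrite("ref.png",ref)
e=-.016; go(e,.02,Z); print(e,np.array(F(5)))
while e<-.004:
    e+=.0005; go(e,.005,Z); f=np.array(F(4)); print(round(e,4),f)
    if f[0]<-4.8: break
new=imaging.get_image("scene")["img"]; cv2.imwrite("new.png",new)
print("L end",shift(ref,new,(300,225,24,20)),"R end",shift(ref,new,(318,340,24,20)),"static beam",shift(ref,new,(335,205,30,40)))
E
```

```text
-0.016 [-0.828 -2.935 -0.036 21.308 -0.016]
-0.0155 [-1.617 -2.173 -0.042 21.692 -0.015]
-0.015 [-2.537 -0.748 -0.019 22.075 -0.015]
-0.0145 [-5.312  0.506 -0.028 22.458 -0.015]
L end (-0.20722188679416575, -0.09427191043555005) R end (0.2587341221856754, 0.28040681424478464) static beam (0.04127700047652283, 0.08206946595752207)
```

```bash
python3 - <<'E'
from p import *
ref=cv2.imread("ref.png")
print(np.array(F(8)))
e=-.0145
for _ in range(4):
    e+=.00025; go(e,.005,Z); f=np.array(F(6)); print(round(e,5),f)
    if f[0]<-6.5: break
new=imaging.get_image("scene")["img"]; cv2.imwrite("new2.png",new)
print("L end",shift(ref,new,(300,225,24,20)),"R end",shift(ref,new,(318,340,24,20)),"static beam",shift(ref,new,(335,205,30,40)))
E
```

```text
[-5.125  0.806 -0.019 22.775 -0.015]
-0.01425 [-5.703  0.832 -0.021 23.225 -0.015]
-0.014 [-5.943  1.379 -0.013 23.675 -0.015]
-0.01375 [-6.288  1.155 -0.009 24.125 -0.015]
-0.0135 [-6.8    1.365 -0.001 24.575 -0.014]
L end (-0.07339110274519278, -0.20938051498814048) R end (0.36986782615517555, 0.5938703923947184) static beam (0.17033240079003065, -0.10916810120857079)
```

```bash
python3 - <<'E'
from p import *
f=F(10); print(f[0],f[1],f[4],ctrl.get_state()["eef_pos"])
a=cv2.imread("ref.png")[:,:,::-1]; b=cv2.imread("new2.png")
if b.mean(axis=(0,1))[0]>b.mean(axis=(0,1))[2]: b=b[:,:,::-1]
b=b[:,:,::-1] if False else b
W=[cv2.resize(k[282:346,215:375],(800,320),interpolation=cv2.INTER_CUBIC)[:295] for k in(cv2.imread("ref.png"),cv2.imread("new2.png"))]
cv2.imwrite("pics/m7.png",np.vstack(W)[:,:,::-1])
g=[cv2.cvtColor(cv2.imread(n),cv2.COLOR_BGR2GRAY).astype(float) for n in("ref.png","new.png","new2.png")]
for c in(227,230,231,341,344,347,350): 
    print(c,[k[305:340:1,c].astype(int).tolist() for k in (g[0],g[2])])
E
```

```text
-6.802236819383311 1.1353138202353208 -0.01444240191847733 [ 0.603 -0.045  0.194]
227 [[111, 109, 108, 108, 111, 111, 116, 114, 109, 110, 112, 112, 114, 112, 114, 110, 113, 111, 109, 112, 114, 113, 109, 110, 110, 112, 113, 109, 99, 100, 102, 106, 123, 139, 148], [109, 107, 108, 109, 113, 114, 115, 111, 113, 110, 110, 115, 114, 112, 111, 110, 113, 111, 111, 111, 111, 111, 108, 108, 111, 113, 114, 107, 102, 101, 100, 109, 125, 136, 143]]
230 [[113, 107, 110, 112, 113, 116, 112, 114, 112, 110, 112, 116, 114, 111, 111, 108, 112, 112, 111, 111, 113, 111, 110, 109, 110, 113, 111, 108, 104, 100, 101, 103, 116, 129, 142], [113, 110, 113, 111, 109, 116, 114, 113, 112, 111, 114, 115, 115, 112, 111, 111, 111, 114, 109, 109, 111, 112, 108, 106, 110, 114, 111, 111, 104, 100, 100, 104, 116, 133, 143]]
231 [[109, 110, 112, 109, 112, 115, 116, 112, 111, 112, 113, 114, 113, 110, 108, 108, 107, 111, 109, 109, 114, 114, 107, 109, 113, 112, 114, 106, 103, 101, 100, 106, 113, 125, 140], [111, 109, 112, 114, 115, 115, 115, 113, 113, 111, 111, 115, 115, 111, 108, 108, 105, 108, 108, 109, 114, 113, 107, 108
[... 683 characters left out ...]
2, 110, 109, 107, 103, 92, 73, 68, 68, 66, 69, 64, 72]]
347 [[108, 111, 112, 115, 104, 96, 87, 89, 91, 93, 90, 83, 88, 99, 109, 104, 103, 98, 101, 105, 103, 101, 106, 111, 108, 108, 98, 90, 74, 70, 66, 68, 70, 67, 70], [108, 106, 109, 110, 103, 107, 105, 94, 85, 79, 81, 87, 93, 89, 84, 87, 100, 98, 98, 102, 97, 96, 104, 111, 110, 107, 101, 83, 72, 71, 69, 68, 70, 67, 70]]
350 [[109, 105, 103, 104, 101, 84, 68, 68, 70, 78, 87, 74, 77, 96, 112, 114, 116, 115, 114, 112, 108, 111, 114, 115, 111, 111, 110, 102, 86, 72, 70, 70, 67, 70, 63], [107, 107, 108, 112, 110, 107, 105, 93, 79, 70, 71, 81, 91, 77, 85, 99, 113, 114, 113, 113, 112, 113, 117, 114, 113, 109, 104, 97, 82, 71, 70, 65, 67, 70, 65]]
```

View pics/m7.png

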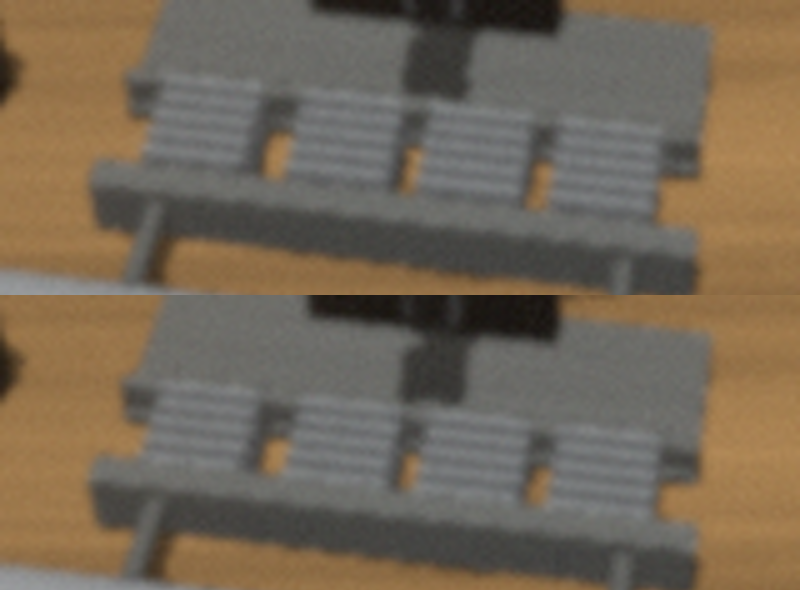

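The bar image hasn't moved (transition at the same rows). The force grows together with upward fz, so the lip is wedging down on the sinks. I'll relieve it vertically and read what horizontal force remains.

```bash
python3 - <<'E'
from p import *
z=.1938;e=-.0137
for i in range(4):
    z+=.0004; go(e,.008,z); f=np.array(F(6)); print(round(z,4),f[[0,1,3]],f[4]*1e3)
    if f[1]<-2.3: break
for i in range(8):
    e+=.0005; z+=.0001; go(e,.008,z); f=np.array(F(6)); print(round(e*1e3,2),round(z,4),f[:4],f[4]*1e3)
    if f[0]<-6: break
np.save("ez.npy",[e,z])
E
```

```text
0.1942 [-5.488 -1.24  25.408] -14.385294368448474
0.1946 [-4.665 -5.198 25.858] -14.027457774754351
-13.2 0.1947 [-5.104 -5.789 -0.036 26.308] -13.594660773564888
-12.7 0.1948 [-5.866 -5.473 -0.018 26.758] -13.316923699954367
-12.2 0.1949 [-6.707 -4.916 -0.03  27.208] -13.020419334557666
```

```bash
cat >> p.py <<'E'
def scene(n=6): return np.mean([cv2.cvtColor(imaging.get_image("scene")["img"],cv2.COLOR_RGB2GRAY).astype(float) for _ in range(n)],0)
def edge(g,x,z,hw=4,ys=np.linspace(-.1,.1,60),d=None):
    P=px(d,[[*(o+x*ux+y*np.array([-ux[1],ux[0]])),z] for y in ys]); out=[]
    for u,v in P:
        k=np.arange(-hw,hw+.01,.25); a=cv2.remap(g.astype(np.float32),np.full((1,len(k)),u,np.float32),(v+k)[None].astype(np.float32),cv2.INTER_LINEAR)[0]
        w=np.clip(-np.gradient(cv2.GaussianBlur(a[None],(1,1),0)[0]),0,None); out.append((w*k).sum()/w.sum() if w.sum()>3 else np.nan)
    out=np.array(out); n=len(out)//3; return [round(float(np.nanmedian(x)),3) for x in(out[:n],out[n:-n],out[-n:])]
E
python3 - <<'E'
from p import *
print(np.array(F(8)))
d=pickle.load(open("d0.pkl","rb"))[0]["scene"]; g0=cv2.cvtColor(d["img"],cv2.COLOR_RGB2GRAY).astype(float)
g1=cv2.cvtColor(cv2.imread("ref.png"),cv2.COLOR_BGR2GRAY).astype(float); g2=cv2.cvtColor(cv2.imread("new2.png"),cv2.COLOR_BGR2GRAY).astype(float)
g3=scene(); np.save("g3.npy",g3)
for n,g in(("init",g0),("ref",g1),("new2",g2),("now",g3)): print(n,"bar",edge(g,.0375,.03,d=d),"beam",edge(g,.092,.034,d=d))
print("px per mm",(px(d,[[*(o+.04*ux),.03]])-px(d,[[*(o+.03*ux),.03]]))/10)
E
```

```text
[-6.415 -4.673 -0.009 27.475 -0.013]
init bar [-0.573, -0.37, -0.331] beam [0.413, 0.431, 0.938]
ref bar [-0.559, -0.295, -0.328] beam [0.451, 0.432, 0.932]
new2 bar [-0.283, -0.21, -0.422] beam [0.462, 0.408, 0.919]
now bar [0.1, 0.103, -0.02] beam [0.444, 0.45, 0.909]
px per mm [[-0.105  0.459]]
```

The averaged edge fit shows the bar has now given: +0.66/+0.4/+0.31 px, which is about 1.4/0.9/0.7 mm from the -y end to the +y end. The beam control is unchanged. That is roughly 3 N on the spring, with the -y side leading slightly. I'll trim the yaw a little, relax the vertical load, hold and re-measure.

```bash
python3 - <<'E'
from p import *
d=pickle.load(open("d0.pkl","rb"))[0]["scene"]
e,z=np.load("ez.npy"); p=[*(o+(e-.06)*ux)]
ctrl.movel([*p,z-.0003],quat(th-.004),velocity=.005); print(np.array(F(10)))
g=scene(); print("bar",edge(g,.0375,.03,d=d),"beam",edge(g,.092,.034,d=d)); np.save("g4.npy",g); np.save("ez.npy",[e,z-.0003])
E
```

```text
[-6.706 -3.824  0.084 28.358 -0.013]
bar [0.068, 0.107, 0.068] beam [0.406, 0.449, 0.943]
```

```bash
python3 - <<'E'
from p import *
e,z=np.load("ez.npy"); q2=quat(th-.004)
m=lambda e,z,v: ctrl.movel([*(o+(e-.06)*ux),z],q2,velocity=v)
for _ in range(5): ctrl.pause(.3); print(np.array(F(2))[:4])
m(e-.003,z,.006); print(np.array(F(3))); m(e-.02,z,.03); m(-.15,z,.12); ctrl.pause(.2); print(np.array(F(5)))
zz=z
for zz in np.arange(z-.002,.187,-.0006):
    m(-.15,zz,.01); f=F(4); print(round(zz,4),np.array(f)[[0,1]])
    if f[1]>-.5: break
d=pickle.load(open("d0.pkl","rb"))[0]["scene"]; g=scene(3); print("bar",edge(g,.0375,.03,d=d))
t=imaging.get_image("scene")["img"]; w=imaging.get_image("wrist")["img"]
cv2.imwrite("pics/m8.png",np.vstack([cv2.resize(t[270:346,215:375],(640,304),interpolation=cv2.INTER_CUBIC),cv2.resize(t[200:340,180:480],(640,290))])[:,:,::-1])
E
```

```text
[-7.113 -3.946  0.084 29.025]
[-6.648 -2.965  0.112 29.392]
[-7.126 -3.518  0.086 29.758]
[-6.82  -4.562  0.102 30.125]
[-6.603 -3.007  0.119 30.492]
[-2.13  -2.813 -0.001 31.242 -0.015]
[ 0.619 -2.479  0.002 33.458 -0.15 ]
0.1926 [ 0.119 -2.447]
0.192 [-0.167 -2.239]
0.1914 [-0.293 -2.511]
0.1908 [-1.677  5.307]
bar [-0.321, -0.187, -0.266]
```

View pics/m8.png

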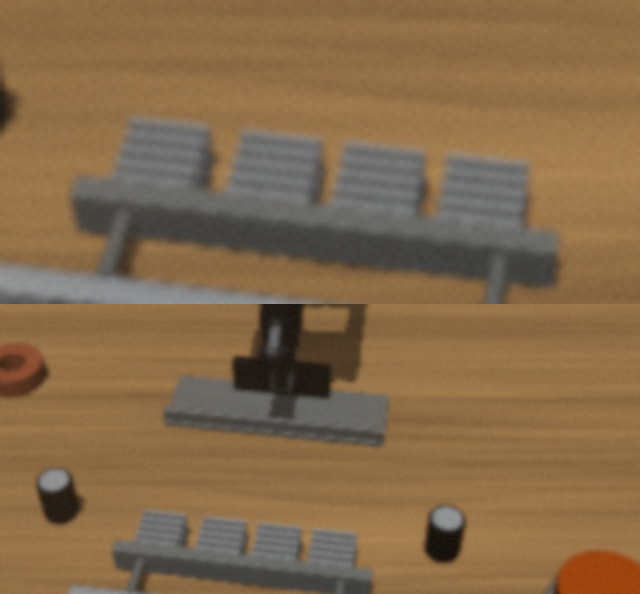

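The view shows the four sinks in a straight row against the bar. The bar has come back to about 0.4 mm of remaining give, so it is pressing lightly. The straightedge is down, well clear of the row. I'll release, lift, check and hand in.

```bash
python3 - <<'E'
from p import *
fingers.open_gripper(); s=ctrl.get_state(); p=s["eef_pos"]; print(s["wrist_force"])
ctrl.movel([p[0],p[1],.27],velocity=.08); ctrl.move_ptp([.38,.1,.40],quat(th)); ctrl.pause(.3)
d=pickle.load(open("d0.pkl","rb"))[0]["scene"]; g=scene(3); print("bar",edge(g,.0375,.03,d=d),ctrl.get_state()["time_s"])
t=imaging.get_image("top")["img"]; cv2.imwrite("pics/t9.png",cv2.resize(t[100:325,190:490],(800,600),interpolation=cv2.INTER_CUBIC)[:,:,::-1])
E
```

```text
[-0.781  0.506 -1.11 ]
bar [-0.301, -0.188, -0.318] 38.4667
```

View pics/t9.png

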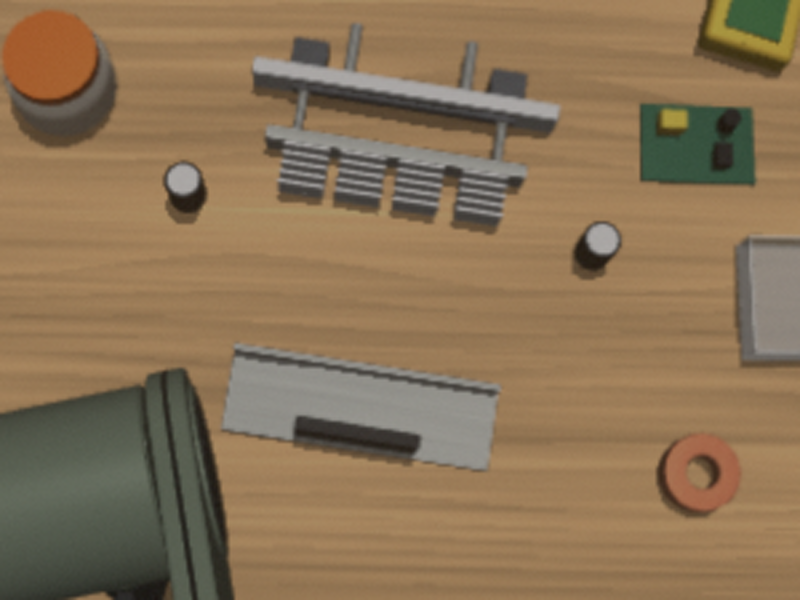

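The four sinks stand flush against the bar in a straight row. The straightedge lies flat at about (360,410), well clear, and the neighbouring objects in view are where they were.

```bash
python3 -c "
from station import ticket; ticket.sign_off()"
```

```text
the job is handed in; nothing more can be done
```

The job is done and handed in at about 38 s on the robot's clock; the sign-off gives no verdict. I gripped the straightedge by its black rib, pushed all four sinks onto the stop bar and held the press for about 1.8 s. Then I drew it straight back and laid it flat about 10 cm clear of the row.

- **Press force:** the wrist force along the push peaked at about 7.1 N, including the sinks' friction, so the bar itself stayed under 10 N. The bar gave about 1 mm, which is roughly 3 N on its spring.
- **Final row:** the last top view shows the four sinks straight and flush with the bar. The bar still has about 0.2–0.5 mm of give, so they sit lightly against it. The neighbouring objects visible in that view had not moved.
- **Checks that disagreed:**
  - About 12 mm short of the bar, friction on the sinks felt like contact. The camera showed the bar had not moved, so I raised the straightedge slightly and went on.
  - During the press the bar was rocked by about 0.004–0.005 rad, with the -y end pushed further. I trimmed the yaw, and after I drew back the bar was square again to within measurement error.
  - I could not measure each sink's contact with the bar separately. That all four bear rests on the views and on how the bar moved.

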